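# Hold the surface probe on the griddle's red ring

## Task

Take the black surface probe out of its leaning stand by the handle, stand its sprung brass tip inside the red ring on the griddle, and press lightly, straight down, until the tip is pushed about halfway in, never to its stop. Finish while still holding it there, upright and still, as one does for a reading; leave the salt shaker, the spice jar and the garlic that stand on the hob undisturbed.

Things in the scene. Friction and masses are not known exactly. Their poses are not given: they have to be found in the camera images.
- probe: Loose black surface probe, 100 g. Origin: end of its fully extended brass tip, on the axis; z runs up the axis to the butt. In mm: brass tip (foot 10 wide, stem 7) z 0 to 22, steel shaft 11 thick 22 to 60, black handle with yellow bands 60 to 140, 20 wide along x, 26 along y. In the stand the handle is sunk to z=84; grip it about z=112, across y.
- tip (a point): Centre of the foot of the sprung brass tip, the face that touches; moves with the tip.
- plunger (a joint): How far the brass tip is pushed into the probe, m: 0 = fully out, 0.015 = at its stop (half = 0.0075). Spring: 0.5 N to start moving, 2.4 N at half, 4.3 N just before the stop.
- stand: Fixed grey stand, base 96 x 74 x 10 mm, origin at the centre of its underside, 113 mm high. Its socket leans 20 degrees from vertical towards the stand's -x: the probe's butt leans that way, the probe's y is level, parallel to the stand's y. Handle pocket 24 mm deep, 0.75 mm play a side; draw the probe out along its own axis, 90 mm clears everything.
- griddle: Fixed round cast-iron griddle, 180 mm across with two loop lugs (220 mm over them), lying flat on the hob. Origin at the centre of its underside; the top face is flat, 14 mm higher.
- red_ring: Red painted ring on the griddle's top face, 30 mm outer and 24 mm inner diameter; origin at its centre, at the height of the top face. It marks the spot.
- white_ring: The same ring in white, another spot, not the one wanted.
- salt: Loose salt shaker, 44 mm wide, 90 mm high, origin under its centre.
- spice: Loose spice jar, 42 mm wide, 96 mm high, origin under its centre.
- garlic: Loose garlic bulb, 54 mm wide, 53 mm high, origin under its centre.
There are look-alikes about, which are no part of the job. Of the things that look like the stand, take the one that is farthest from the robot's base at the start.

How it is judged:
By the outcome, as a careful person would: the job done as asked, in the order asked, and still so for the second after the job is handed in, while the arm keeps its last pose, push and grip.
It also fails if it takes over 35 s, if anything falls off the work surface, if the arm or the gripper's body presses on something with over 40 N, if the wrist force passes 120 N, or if a joint passes its speed limit or range.

## Robot

A 6-joint arm with a two-finger parallel gripper is mounted at the origin on a cart in front of the work surface, level with it; the furniture and walls round the work are solid. World frame = base frame: x ahead of the robot, y to its left, z up, the work surface at z = 0. Lengths are in m, angles in rad, forces in N, time in s.
With the tool pointing down it reaches from about 0.4 to 0.825 m from the base axis. Payload 7 kg.
Tool frame: the origin (TCP) lies on the centre line of the jaws, within the pads' length; the fingertips stand 22 mm ahead of it and the grasp point (between the pads) lies 3 mm ahead of it (arm.tcp_to_tips is the distance from the TCP to the fingertips, in m); z points along the fingers, y is the line along which they close (so a half turn about z gives the same grasp; the last joint's range is limited). The gripper opens to 88 mm and grips with 3 to 60 N. Pads are 19 mm wide; open, the fingers measure 130 mm over their backs; the gripper's body (78 mm by 193 mm) begins 47 mm behind the grasp point.
Start: joints at [1.436, 0.359, 0.012, 0, -1.224, -0.288], TCP at [0.277, 0.616, 0.249] pointing down, gripper open.
Joint ranges: [-3.07, 3.07], [-1.43, 2.12], [-1.02, 1.25], [-3.03, 1.67], [-3.05, -0], [-3.03, 3.03]. Speed limits (rad/s): [2.39, 2.39, 3.01, 3.14, 3.14, 3.14].

## Interface

Orientations are given as [roll, pitch, yaw] about the fixed x, y, z axes, in that order (R = Rz(yaw) Ry(pitch) Rx(roll)).
In Python, from station import arm gives the robot as it stands.
- The arm moves only by the tool jog_arm, never from a script. Its argument "targets" is a list of rows, each an object of numbers: "dx", "dy", "dz": the shift along the tool's x, y, z in mm; "rx", "ry", "rz": the turn, a rotation vector about the tool's x, y, z in rad; "gripper": the closure, from 0 (fully open) to 1 (shut). In form: [{"dx": .., "dy": .., "dz": .., "rx": .., "ry": .., "rz": .., "gripper": ..}, ...]. A call has exactly 8 rows; each row is the pose to reach, as a shift and turn from the pose commanded when the call began, along the tool's axes at that moment; what a row does not reach only later rows make up. A row lasts 1/12 s, in which the tool goes at most 41.7 mm and 7.16 degrees, less where a joint would pass 70% of its speed; a pose out of reach is approached as far as the arm can. A call with a gripper value outside its range is refused whole. The fingers move at their own pace and stop on an object; "force" is the grip in N (left out, the last holds). Time passes only in rows, so rows that repeat a pose let the fingers close, or fill a call up. It gives the time, the measured TCP pose, the force, the opening and the grip force at its end, in the units of the state.
- arm.get_state(): the state, without advancing time (a new reading comes with each control period).
- arm.grab_frame(name): name is "side" or "top"; returns a dict with "frame" (480x640x3 uint8, red, green, blue), "z_map" (480x640 float32, m along the optical axis (not along the pixel's ray), 0 where there is no reading), "fx", "fy", "cx", "cy" (pixels), "view" (4x4, takes a point from world to camera coordinates). Camera axes: x right, y down, z forward; pixel columns grow to the right and rows downward; lengths in m; the calibration is good to about 2 mm. A picture is of the moment at which its call begins.
- arm.job_done(): hands the job in; it is judged then, once.
The state is a dict: "t": time; "q": joint angles; "qd": joint speeds; "joint_efforts": joint torques, N m; "eef_pos": TCP position; "ee_rot": TCP orientation; "force": force on the tool from outside, world axes, zero at the start; "moment": the same for the moment, N m; "width": finger opening in m; "gripper_force": force on a finger pad.
Only numpy, scipy, OpenCV 4.12 (cv2) and the standard library are available. Lean on these libraries where they do the work, as an engineer would, in place of code of your own. Each camera call takes 0.05 s, during which the arm holds its last target. There are 200 camera calls.

## Working session

There is one attempt and no reset: what is moved stays moved. The work goes in short steps, Python scripts to look and compute and a tool call to move; the robot and the scene stay as the last step left them, time stands still between calls to the robot, and variables do not carry over. Pictures are saved under pics/ and viewed, at most 10 in all, crops included, and the job is handed in when it is done.

Besides the shell and the picture viewer there is one more tool, called after ">>>" as name([rows], argument=value, ...), one row to a line, values as JSON. jog_arm: Moves the arm, as the interface text tells. Its arguments: {"type":"object","properties":{"targets":{"type":"array","items":{"type":"object","properties":{"dx":{"type":"number"},"dy":{"type":"number"},"dz":{"type":"number"},"rx":{"type":"number"},"ry":{"type":"number"},"rz":{"type":"number"},"gripper":{"type":"number"}}}},"force":{"type":"number"}},"required":["targets"]}

```bash
mkdir -p pics; ls
python3 - <<'E'
from station import arm
import cv2,pickle
fs={}
for n in("top","side"):
    f=arm.grab_frame(n);fs[n]=f
    cv2.imwrite(f"pics/{n}0.png",f["frame"][:,:,::-1])
    print(n,f["fx"],f["cx"],f["cy"],f["view"].round(3).tolist())
pickle.dump(fs,open("f0.pkl","wb"))
s=arm.get_state();print(s)
print(arm.tcp_to_tips)
E
```

```text
pics
top 581.1743005225725 321.72387031425876 243.55498900895816 [[-0.023, -1.0, -0.011, 0.156], [-0.988, 0.025, -0.152, 0.548], [0.152, 0.008, -0.988, 0.929], [0.0, 0.0, 0.0, 1.0]]
side 436.15094848501724 319.8022936925165 234.4389088402952 [[-0.651, 0.759, 0.009, 0.255], [0.318, 0.283, -0.905, -0.159], [-0.689, -0.586, -0.426, 1.334], [0.0, 0.0, 0.0, 1.0]]
{'t': 0.1, 'q': array([ 1.43611206e+00,  3.59326702e-01,  1.11645226e-02, -2.93541969e-04,
       -1.22409141e+00, -2.88133049e-01]), 'qd': array([ 0.00048466, -0.00317214,  0.00161324,  0.00017378, -0.0014205 ,
        0.00097141]), 'joint_efforts': array([-7.02230500e-04, -5.84162629e+01,  2.93749666e+01,  7.01552868e+00,
        1.01940637e-02, -3.53304790e-05]), 'eef_pos': array([0.27681566, 0.61519686, 0.24771776]), 'ee_rot': array([ 3.14011704e+00, -1.49548877e-04, -4.22917154e-01]), 'force': array([0.87722695, 0.08657583, 0.0131545 ]), 'moment': array([ 1.53036425e-02,  3.20423452e-02, -4.46107732e-05]), 'gripper_force': 0.0, 'width': 0.08784857116970614}
0.022
```

View pics/top0.png

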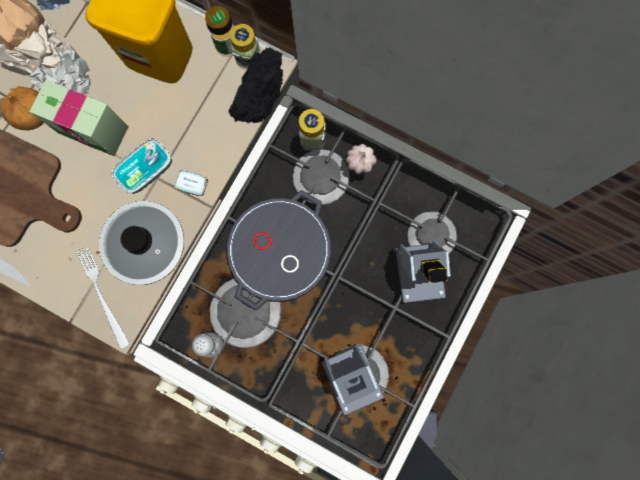

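View pics/side0.png

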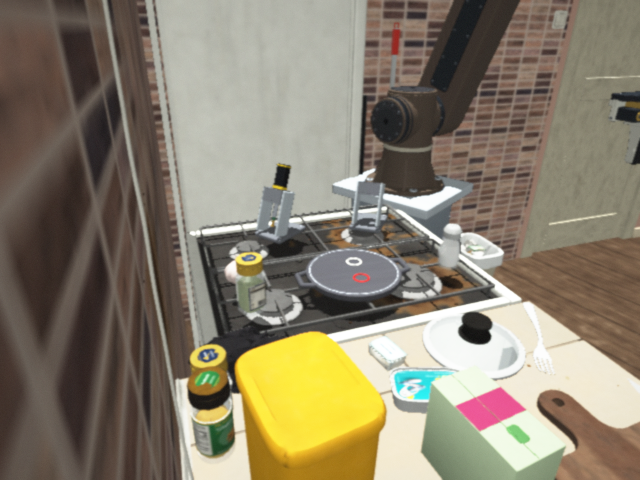

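The top view shows the occupied stand at about (430,270) with the probe leaning in it, and an empty look-alike at (353,380). The red ring is at (263,241) and the white ring at (290,264). The side view shows the probe at (282,178) and the red ring at (361,278).

```bash
cat > h.py <<'E'
import numpy as np,cv2,pickle
from scipy.spatial.transform import Rotation as R
def cam(f):
    V=f["view"];return V[:3,:3],V[:3,3]
def cloud(f):
    r,t=cam(f);z=f["z_map"];v,u=np.mgrid[:480,:640]
    p=np.stack([(u-f["cx"])/f["fx"]*z,(v-f["cy"])/f["fy"]*z,z],-1)
    return (p-t)@r
def onplane(f,u,v,h):
    r,t=cam(f);d=r.T@np.array([(u-f["cx"])/f["fx"],(v-f["cy"])/f["fy"],1]);c=-r.T@t
    return c+d*(h-c[2])/d[2]
def proj(f,p):
    r,t=cam(f);c=r@np.asarray(p)+t
    return f["fx"]*c[0]/c[2]+f["cx"],f["fy"]*c[1]/c[2]+f["cy"]
E
python3 - <<'E'
from h import *
fs=pickle.load(open("f0.pkl","rb"))
ft,fd=fs["top"],fs["side"]
a=cv2.resize(ft["frame"][225:315,385:475],(540,540),interpolation=cv2.INTER_CUBIC)
b=cv2.resize(fd["frame"][155:255,245:305],(324,540),interpolation=cv2.INTER_CUBIC)
cv2.imwrite("pics/c1.png",cv2.resize(np.hstack([a,b]),(800,500))[:,:,::-1])
for n in fs:
    f=fs[n];C=cloud(f);im=f["frame"].astype(int);r,g,b=im[...,0],im[...,1],im[...,2]
    m=((r>150)&(g<80)&(b<80)).astype(np.uint8)
    sub=np.zeros_like(m)
    sub[220:300,220:400]=m[220:300,220:400]
    pts=cv2.findNonZero(sub)[:,0]
    (c,sz,an)=cv2.fitEllipse(cv2.convexHull(pts))
    print(n,"red",c,len(pts))
    for h in(0.014,0.02,.03):print(onplane(f,*c,h).round(4))
    u,v=map(int,c);print("griddle z",np.median(C[v-4:v+5,u-4:u+5].reshape(-1,3),0))
    y=(r>140)&(g>110)&(b<70)
    w=np.zeros_like(y)
    if n=="top":w[250:290,410:455]=1
    else:w[155:200,265:300]=1
    y&=w
    P=C[y];print("yellow",y.sum(),P.mean(0),P.min(0),P.max(0))
    d=w&(im.max(-1)<60)&(C[...,2]>.1)&(C[...,2]<.25)
    P=C[d];print("dark",d.sum(),P.mean(0),P.min(0),P.max(0))
# heights around hob
C=cloud(ft)
for u,v in[(350,260),(420,345),(437,290),(315,125),(361,155),(205,345),(360,400)]:print(u,v,C[v,u].round(3))
E
```

```text
top red (262.1807861328125, 240.7522430419922) 94
[0.5632 0.2459 0.014 ]
[0.5622 0.2452 0.02  ]
[0.5606 0.2441 0.03  ]
griddle z [0.56427074 0.24589882 0.0152882 ]
yellow 8 [ 0.49984456 -0.02125553  0.1322116 ] [ 0.47328297 -0.03651081  0.11525957] [ 0.51001608 -0.01048885  0.16011336]
dark 455 [ 0.48971889 -0.02031409  0.14087681] [ 0.47441746 -0.03810262  0.1000674 ] [0.52334922 0.00380683 0.16523706]
side red (361.0, 277.5) 5
[0.565  0.2472 0.014 ]
[0.5733 0.2529 0.02  ]
[0.5873 0.2624 0.03  ]
griddle z [0.56308321 0.24559586 0.01338291]
yellow 44 [ 0.50520821 -0.01944842  0.1225204 ] [ 0.49229151 -0.03274221  0.10618808] [ 0.51413903 -0.00867305  0.1577138 ]
dark 214 [ 0.49928035 -0.01856352  0.1338861 ] [ 0.48253635 -0.03294177  0.11114374] [ 0.51098749 -0.00971075  0.15296637]
350 260 [ 0.532  0.093 -0.036]
420 345 [ 0.379 -0.025 -0.034]
437 290 [ 0.471 -0.051  0.01 ]
315 125 [0.738 0.149 0.099]
361 155 [0.701 0.073 0.048]
205 345 [0.389 0.328 0.089]
360 400 [0.292 0.086 0.013]
```

View pics/c1.png

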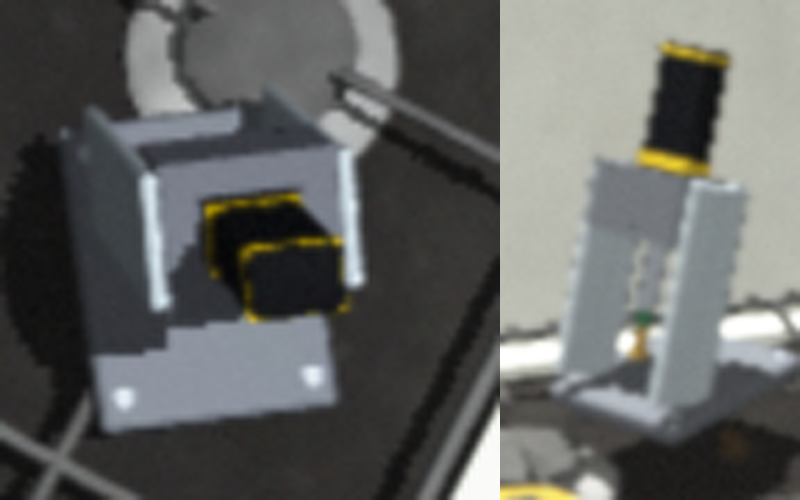

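The crop shows the stand base's front edge from (100,432) to (335,405) in crop pixels and its left edge up to (62,130). The butt face is centred at about (295,278), leaning towards the robot, which is the stand's −x.

Run:
```python
from h import *
fs=pickle.load(open("f0.pkl","rb"));ft,fd=fs["top"],fs["side"];C=cloud(ft)
T=lambda x,y:(385+x/5.556-.5,225+y/5.556-.5)
S=lambda x,y:(245+(x-500)/5-.5,155+y/5-.5)
fl,fr,bl=[onplane(ft,*T(*p),.01) for p in((100,432),(335,405),(62,130))]
print("corners",fl,fr,bl,np.linalg.norm(fl-fr),np.linalg.norm(fl-bl))
yv=fl-fr;print("yaw from y edge",np.degrees(np.arctan2(-yv[0],yv[1])))
xv=bl-fl;print("yaw from x edge",np.degrees(np.arctan2(xv[1],xv[0])))
# butt
cor=[(240,243),(343,238),(348,308),(250,320)]
for h in(.16,.163,.166):
    q=[onplane(ft,*T(*p),h) for p in cor];print(h,np.mean(q,0),[round(np.linalg.norm(q[i]-q[i-1]),4) for i in range(4)])
m=np.zeros((480,640),np.uint8);cv2.fillPoly(m,[np.array([T(*p) for p in [(252,255),(332,250),(336,298),(258,306)]]).round().astype(int)],1)
P=C[m>0];c=P.mean(0);n=np.linalg.svd(P-c)[2][2];print("butt depth",c,n,len(P),np.degrees(np.arccos(abs(n[2]))))
def ray(f,u,v):
    r,t=cam(f);d=r.T@np.array([(u-f["cx"])/f["fx"],(v-f["cy"])/f["fy"],1]);return -r.T@t,d/np.linalg.norm(d)
o1,d1=ray(ft,*T(295,278));o2,d2=ray(fd,*S(694,52))
s=np.linalg.lstsq(np.c_[d1,-d2],o2-o1,rcond=None)[0];print("tri",o1+d1*s[0],o2+d2*s[1])
# stand cross edges tops z
for p in[(155,180),(350,160),(160,300),(357,280),(250,170),(320,165)]:
    u,v=map(round,T(*p));print(p,C[v,u].round(4))
# predicted butt pixels in side from depth
print(proj(fd,c),S(694,52))
```

```text
corners [0.45194952 0.00822603 0.01      ] [ 0.45847576 -0.06398375  0.01      ] [0.54560277 0.0158717  0.01      ] 0.07250410133333608 0.09396482126981454
yaw from y edge 5.164299200612071
yaw from x edge 4.667162234085699
0.16 [ 0.48370347 -0.02534612  0.16      ] [np.float64(0.0203), np.float64(0.027), np.float64(0.0184), np.float64(0.0258)]
0.163 [ 0.48341719 -0.02477432  0.163     ] [np.float64(0.0202), np.float64(0.0269), np.float64(0.0183), np.float64(0.0257)]
0.166 [ 0.4831309  -0.02420251  0.166     ] [np.float64(0.0202), np.float64(0.0268), np.float64(0.0183), np.float64(0.0256)]
butt depth [ 0.48282474 -0.0230017   0.17024776] [0.99230447 0.09799427 0.07568988] 159 85.65913782818872
tri [ 0.48407408 -0.02643727  0.15387775] [ 0.4846186  -0.02704187  0.15404476]
(155, 180) [0.5163 0.0034 0.1106]
(350, 160) [ 0.521  -0.0506  0.1124]
(160, 300) [0.4845 0.0021 0.1024]
(357, 280) [ 0.4881 -0.0544  0.0998]
(250, 170) [ 0.5185 -0.0226  0.1129]
(320, 165) [ 0.5196 -0.0427  0.1128]
(np.float64(285.01266814073654), np.float64(157.79130451364)) (283.3, 164.9)
```

```bash
cat >> h.py <<'E'
from station import arm
def delta(p,Rt,s=None):
    s=s or arm.get_state();R0=R.from_euler("xyz",s["ee_rot"])
    print("d mm",(R0.inv().apply(np.asarray(p)-s["eef_pos"])*1e3).round(1),"rot",(R0.inv()*Rt).as_rotvec().round(4),"t",round(s["t"],2))
YAW=.086;G=np.array([.493,-.025,.134])       # grasp point on the handle
RG=R.from_euler("z",YAW)*R.from_euler("y",np.radians(-20))*R.from_euler("x",np.pi)
AX=-RG.as_matrix()[:,2]                       # probe axis, up
E
python3 - <<'E'
from h import *
print(AX,RG.as_matrix()[:,1])
delta(G+AX*.073,RG)
E
```

```text
[-0.34075613 -0.02937749  0.93969262] [ 8.58940299e-02 -9.96304279e-01  1.12757026e-16]
d mm [438.1 507.2  45.9] rot [ 0.0903  0.3417 -0.5034] t 0.1
```

>>> jog_arm([
  {"dx":438,"dy":507,"dz":46,"rx":0.09,"ry":0.342,"rz":-0.503,"gripper":0},
  {"dx":438,"dy":507,"dz":46,"rx":0.09,"ry":0.342,"rz":-0.503,"gripper":0},
  {"dx":438,"dy":507,"dz":46,"rx":0.09,"ry":0.342,"rz":-0.503,"gripper":0},
  {"dx":438,"dy":507,"dz":46,"rx":0.09,"ry":0.342,"rz":-0.503,"gripper":0},
  {"dx":438,"dy":507,"dz":46,"rx":0.09,"ry":0.342,"rz":-0.503,"gripper":0},
  {"dx":438,"dy":507,"dz":46,"rx":0.09,"ry":0.342,"rz":-0.503,"gripper":0},
  {"dx":438,"dy":507,"dz":46,"rx":0.09,"ry":0.342,"rz":-0.503,"gripper":0},
  {"dx":438,"dy":507,"dz":46,"rx":0.09,"ry":0.342,"rz":-0.503,"gripper":0},
])

```text
t: 0.77
eef_pos: [0.3717, 0.2945, 0.2252]
ee_rot: [-3.141, -0.35, 0.087]
force: [1.5, -0.4, 0.5]
width: 0.0875
gripper_force: 0.0
```

```bash
python3 -c "
from h import *
delta(G+AX*.073,RG);print(arm.get_state()['q'])"
```

```text
d mm [ 56.3 328.8  44.4] rot [-0.001  -0.0008  0.0008] t 0.77
[ 1.31769825 -0.11798645 -0.8281814   0.46902403 -0.79587587  0.01955257]
```

>>> jog_arm([
  {"dx":56,"dy":329,"dz":44},
  {"dx":56,"dy":329,"dz":44},
  {"dx":56,"dy":329,"dz":44},
  {"dx":56,"dy":329,"dz":44},
  {"dx":56,"dy":329,"dz":44},
  {"dx":56,"dy":329,"dz":44},
  {"dx":56,"dy":329,"dz":44},
  {"dx":56,"dy":329,"dz":44},
])

```text
invalid input at $.targets[0]: expected keys dx, dy, dz, rx, ry, rz, gripper
```

```bash
python3 -c "
from h import *
delta(G+AX*.073,RG);print(arm.get_state()['q'])"
```

```text
d mm [ 56.3 328.8  44.4] rot [-0.001  -0.0008  0.0008] t 0.77
[ 1.31769825 -0.11798645 -0.8281814   0.46902403 -0.79587587  0.01955257]
```

>>> jog_arm([
  {"dx":56,"dy":329,"dz":44,"rx":0,"ry":0,"rz":0,"gripper":0},
  {"dx":56,"dy":329,"dz":44,"rx":0,"ry":0,"rz":0,"gripper":0},
  {"dx":56,"dy":329,"dz":44,"rx":0,"ry":0,"rz":0,"gripper":0},
  {"dx":56,"dy":329,"dz":44,"rx":0,"ry":0,"rz":0,"gripper":0},
  {"dx":56,"dy":329,"dz":44,"rx":0,"ry":0,"rz":0,"gripper":0},
  {"dx":56,"dy":329,"dz":44,"rx":0,"ry":0,"rz":0,"gripper":0},
  {"dx":56,"dy":329,"dz":44,"rx":0,"ry":0,"rz":0,"gripper":0},
  {"dx":56,"dy":329,"dz":44,"rx":0,"ry":0,"rz":0,"gripper":0},
])

```text
t: 1.43
eef_pos: [0.4664, -0.0242, 0.2038]
ee_rot: [-3.14, -0.352, 0.086]
force: [0.7, 1.7, -0.2]
width: 0.0877
gripper_force: 0.0
```

```bash
python3 -c "
from h import *
delta(G+AX*.073,RG);print(arm.get_state()['q'])"
```

```text
d mm [1.  3.1 1.6] rot [-0.0014 -0.0028 -0.0003] t 1.43
[ 0.46768009 -0.16520142 -0.83793151  0.23340469 -0.58167766  1.01417051]
```

>>> jog_arm([
  {"dx":1,"dy":3,"dz":20,"rx":0,"ry":0,"rz":0,"gripper":0},
  {"dx":1,"dy":3,"dz":20,"rx":0,"ry":0,"rz":0,"gripper":0},
  {"dx":1,"dy":3,"dz":20,"rx":0,"ry":0,"rz":0,"gripper":0},
  {"dx":1,"dy":3,"dz":20,"rx":0,"ry":0,"rz":0,"gripper":0},
  {"dx":1,"dy":3,"dz":20,"rx":0,"ry":0,"rz":0,"gripper":0},
  {"dx":1,"dy":3,"dz":20,"rx":0,"ry":0,"rz":0,"gripper":0},
  {"dx":1,"dy":3,"dz":20,"rx":0,"ry":0,"rz":0,"gripper":0},
  {"dx":1,"dy":3,"dz":20,"rx":0,"ry":0,"rz":0,"gripper":0},
])

```text
t: 2.1
eef_pos: [0.4747, -0.0233, 0.1855]
ee_rot: [-3.14, -0.351, 0.087]
force: [-0.5, 0.1, 0.6]
width: 0.0874
gripper_force: 0.0
```

Run:
```python
from h import *
a=arm.grab_frame("side");b=arm.grab_frame("top")
cv2.imwrite("pics/c2.png",cv2.resize(np.hstack([a["frame"][90:240,220:345],b["frame"][190:340,360:510]]),(800,436),interpolation=cv2.INTER_CUBIC)[:,:,::-1])
delta(G-RG.as_matrix()[:,2]*.003,RG)
s=arm.get_state();M=R.from_euler("xyz",s["ee_rot"]).as_matrix()
for k in(22,):
  for w in(-44,0,44):
    p=s["eef_pos"]+M@[0,w/1e3,k/1e3];print(w,p,proj(a,p))
print("butt",proj(a,G+AX*.028))
```

```text
d mm [-0.5  2.9 51.4] rot [-0.0015 -0.0013  0.0003] t 2.2
-44 [0.47834832 0.0208079  0.1646704 ] (np.float64(301.3223398160316), np.float64(163.6934643290212))
0 [ 0.48216227 -0.02302646  0.16461311] (np.float64(285.28611347050617), np.float64(160.2747647582261))
44 [ 0.48597622 -0.06686081  0.16455582] (np.float64(270.01475928169094), np.float64(157.0191252526556))
butt (np.float64(283.9984686743858), np.float64(162.0918100539225))
```

View pics/c2.png

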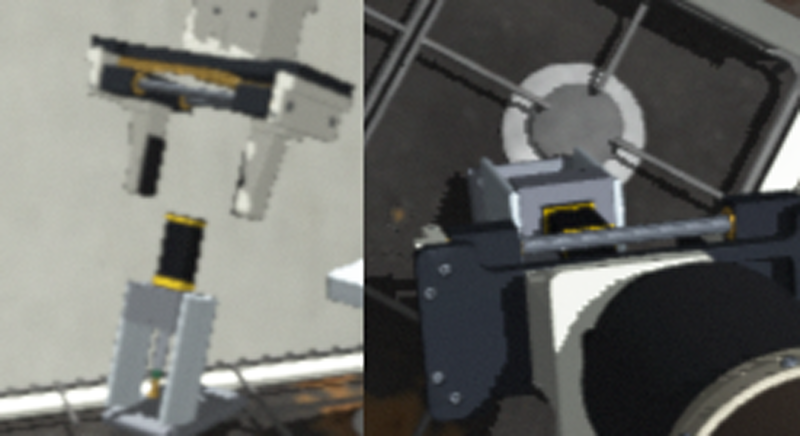

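The side crop shows the open fingers straddling the butt, which is at crop (185,217), with the tool axis about 1 px to its left and the fingertips where predicted. I can descend along the axis.

>>> jog_arm([
  {"dx":-0.5,"dy":3,"dz":10,"rx":0,"ry":0,"rz":0,"gripper":0},
  {"dx":-0.5,"dy":3,"dz":20,"rx":0,"ry":0,"rz":0,"gripper":0},
  {"dx":-0.5,"dy":3,"dz":30,"rx":0,"ry":0,"rz":0,"gripper":0},
  {"dx":-0.5,"dy":3,"dz":40,"rx":0,"ry":0,"rz":0,"gripper":0},
  {"dx":-0.5,"dy":3,"dz":48,"rx":0,"ry":0,"rz":0,"gripper":0},
  {"dx":-0.5,"dy":3,"dz":52,"rx":0,"ry":0,"rz":0,"gripper":0},
  {"dx":-0.5,"dy":3,"dz":52,"rx":0,"ry":0,"rz":0,"gripper":0},
  {"dx":-0.5,"dy":3,"dz":52,"rx":0,"ry":0,"rz":0,"gripper":0},
])

```text
t: 2.87
eef_pos: [0.4921, -0.0258, 0.136]
ee_rot: [-3.141, -0.349, 0.085]
force: [0.2, -0.7, 0.2]
width: 0.0871
gripper_force: 0.0
```

Run:
```python
from h import *
a=arm.grab_frame("side")
cv2.imwrite("pics/c3.png",cv2.resize(a["frame"][120:240,230:330],(600,720),interpolation=cv2.INTER_CUBIC)[:600,:,::-1])
delta(G-RG.as_matrix()[:,2]*.003,RG)
```

```text
d mm [-0.  -0.6 -0.6] rot [-0.0009 -0.0011 -0.0006] t 2.92
```

View pics/c3.png

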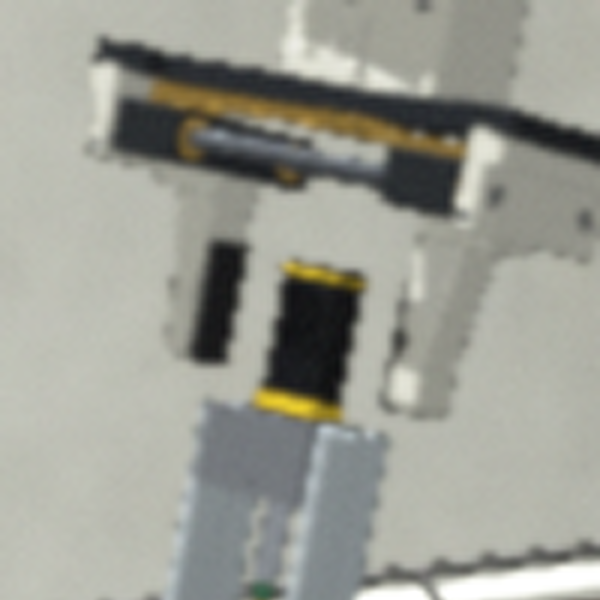

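The fingers straddle the handle almost evenly, with gaps of about 38 and 40 px, and the tips sit above the socket rim. Next I close the gripper.

>>> jog_arm([
  {"dx":0,"dy":0,"dz":0,"rx":0,"ry":0,"rz":0,"gripper":1},
  {"dx":0,"dy":0,"dz":0,"rx":0,"ry":0,"rz":0,"gripper":1},
  {"dx":0,"dy":0,"dz":0,"rx":0,"ry":0,"rz":0,"gripper":1},
  {"dx":0,"dy":0,"dz":0,"rx":0,"ry":0,"rz":0,"gripper":1},
  {"dx":0,"dy":0,"dz":0,"rx":0,"ry":0,"rz":0,"gripper":1},
  {"dx":0,"dy":0,"dz":0,"rx":0,"ry":0,"rz":0,"gripper":1},
  {"dx":0,"dy":0,"dz":0,"rx":0,"ry":0,"rz":0,"gripper":1},
  {"dx":0,"dy":0,"dz":0,"rx":0,"ry":0,"rz":0,"gripper":1},
], force=25)

```text
t: 3.58
eef_pos: [0.4922, -0.0257, 0.136]
ee_rot: [-3.14, -0.35, 0.085]
force: [-0.3, 0.2, -0.1]
width: 0.0398
gripper_force: 0.0
```

>>> jog_arm([
  {"dx":0,"dy":0,"dz":0,"rx":0,"ry":0,"rz":0,"gripper":1},
  {"dx":0,"dy":0,"dz":0,"rx":0,"ry":0,"rz":0,"gripper":1},
  {"dx":0,"dy":0,"dz":0,"rx":0,"ry":0,"rz":0,"gripper":1},
  {"dx":0,"dy":0,"dz":0,"rx":0,"ry":0,"rz":0,"gripper":1},
  {"dx":0,"dy":0,"dz":0,"rx":0,"ry":0,"rz":0,"gripper":1},
  {"dx":0,"dy":0,"dz":0,"rx":0,"ry":0,"rz":0,"gripper":1},
  {"dx":0,"dy":0,"dz":0,"rx":0,"ry":0,"rz":0,"gripper":1},
  {"dx":0,"dy":0,"dz":0,"rx":0,"ry":0,"rz":0,"gripper":1},
])

```text
t: 4.25
eef_pos: [0.4921, -0.0258, 0.1359]
ee_rot: [-3.14, -0.35, 0.085]
force: [-0.2, 0.1, -0.9]
width: 0.026
gripper_force: 25.0
```

>>> jog_arm([
  {"dx":0,"dy":0,"dz":-3,"rx":0,"ry":0,"rz":0,"gripper":1},
  {"dx":0,"dy":0,"dz":-7,"rx":0,"ry":0,"rz":0,"gripper":1},
  {"dx":0,"dy":0,"dz":-11,"rx":0,"ry":0,"rz":0,"gripper":1},
  {"dx":0,"dy":0,"dz":-15,"rx":0,"ry":0,"rz":0,"gripper":1},
  {"dx":0,"dy":0,"dz":-19,"rx":0,"ry":0,"rz":0,"gripper":1},
  {"dx":0,"dy":0,"dz":-23,"rx":0,"ry":0,"rz":0,"gripper":1},
  {"dx":0,"dy":0,"dz":-27,"rx":0,"ry":0,"rz":0,"gripper":1},
  {"dx":0,"dy":0,"dz":-30,"rx":0,"ry":0,"rz":0,"gripper":1},
])

```text
t: 4.92
eef_pos: [0.4819, -0.0266, 0.1648]
ee_rot: [-3.14, -0.35, 0.085]
force: [-0.1, -0.0, -1.2]
width: 0.0258
gripper_force: 25.0
```

>>> jog_arm([
  {"dx":0,"dy":0,"dz":-10,"rx":0,"ry":0,"rz":0,"gripper":1},
  {"dx":0,"dy":0,"dz":-20,"rx":0,"ry":0,"rz":0,"gripper":1},
  {"dx":0,"dy":0,"dz":-30,"rx":0,"ry":0,"rz":0,"gripper":1},
  {"dx":0,"dy":0,"dz":-40,"rx":0,"ry":0,"rz":0,"gripper":1},
  {"dx":0,"dy":0,"dz":-50,"rx":0,"ry":0,"rz":0,"gripper":1},
  {"dx":0,"dy":0,"dz":-60,"rx":0,"ry":0,"rz":0,"gripper":1},
  {"dx":0,"dy":0,"dz":-70,"rx":0,"ry":0,"rz":0,"gripper":1},
  {"dx":0,"dy":0,"dz":-75,"rx":0,"ry":0,"rz":0,"gripper":1},
])

```text
t: 5.58
eef_pos: [0.4563, -0.0288, 0.2359]
ee_rot: [-3.14, -0.351, 0.085]
force: [-0.2, 0.9, -0.7]
width: 0.0256
gripper_force: 25.0
```

```bash
cat >> h.py <<'E'
RD=R.from_euler("z",YAW)*R.from_euler("x",np.pi)
RING=np.array([.5637,.2462,.0145])
E
python3 - <<'E'
from h import *
a=arm.grab_frame("side")
cv2.imwrite("pics/c4.png",cv2.resize(a["frame"][60:240,200:380],(600,600),interpolation=cv2.INTER_CUBIC)[:,:,::-1])
s=arm.get_state();print(s["eef_pos"],s["ee_rot"],s["force"],s["width"],s["q"])
delta(np.array([.5637,.2462,.22]),RD)
E
```

```text
[ 0.45647095 -0.02876145  0.23639764] [-3.1396245  -0.35220602  0.08521422] [-0.38390671  0.85985631  0.73908836] 0.02629688552000968 [ 0.47324865 -0.22362002 -0.78721596  0.20389413 -0.68881613  1.04625222]
d mm [ 116.6 -264.7   60.8] rot [-0.0018 -0.3522 -0.0004] t 5.63
```

View pics/c4.png

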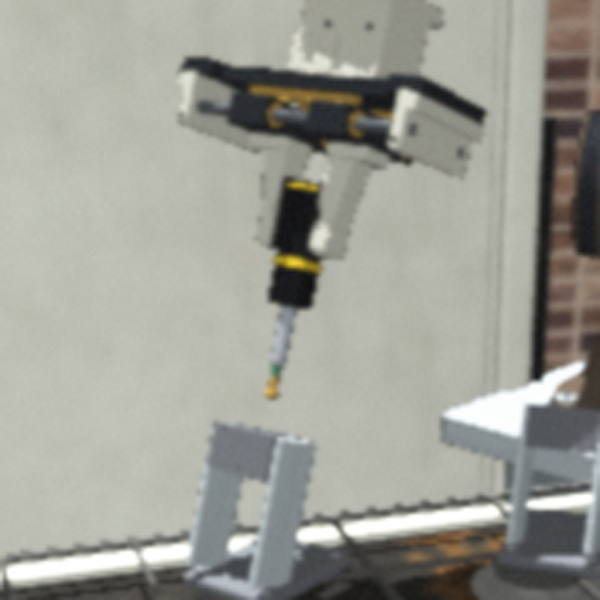

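The probe is out and held in line with the tool. Its brass tip is at crop (272,395) and the stand is clear below it. Next I carry it upright to above the ring.

>>> jog_arm([
  {"dx":12,"dy":-30,"dz":5,"rx":0,"ry":0,"rz":0,"gripper":1},
  {"dx":26,"dy":-60,"dz":10,"rx":0,"ry":-0.05,"rz":0,"gripper":1},
  {"dx":44,"dy":-95,"dz":17,"rx":0,"ry":-0.13,"rz":0,"gripper":1},
  {"dx":61,"dy":-130,"dz":23,"rx":0,"ry":-0.21,"rz":0,"gripper":1},
  {"dx":77,"dy":-165,"dz":30,"rx":0,"ry":-0.29,"rz":0,"gripper":1},
  {"dx":94,"dy":-200,"dz":36,"rx":0,"ry":-0.352,"rz":0,"gripper":1},
  {"dx":110,"dy":-235,"dz":42,"rx":0,"ry":-0.352,"rz":0,"gripper":1},
  {"dx":121.5,"dy":-264.5,"dz":46.5,"rx":0,"ry":-0.352,"rz":0,"gripper":1},
])

```text
t: 6.3
eef_pos: [0.5652, 0.2484, 0.2308]
ee_rot: [-3.142, 0.004, 0.085]
force: [0.5, 0.4, -0.2]
width: 0.0261
gripper_force: 25.0
```

Run:
```python
from h import *
s=arm.get_state();print(s["force"],s["width"],s["q"])
delta(np.array([.5637,.2462,.17]),RD)
```

```text
[ 0.46731389  0.3803668  -0.23262741] 0.026063505654931735 [ 0.72847619  0.27869301 -0.14331552 -0.0026847  -1.15196398  0.92839719]
d mm [-1.4  2.  60.8] rot [-0.0001  0.004  -0.001 ] t 6.3
```

>>> jog_arm([
  {"dx":-1.4,"dy":2,"dz":15,"rx":0,"ry":0.004,"rz":0,"gripper":1},
  {"dx":-1.4,"dy":2,"dz":30,"rx":0,"ry":0.004,"rz":0,"gripper":1},
  {"dx":-1.4,"dy":2,"dz":45,"rx":0,"ry":0.004,"rz":0,"gripper":1},
  {"dx":-1.4,"dy":2,"dz":58,"rx":0,"ry":0.004,"rz":0,"gripper":1},
  {"dx":-1.4,"dy":2,"dz":61,"rx":0,"ry":0.004,"rz":0,"gripper":1},
  {"dx":-1.4,"dy":2,"dz":61,"rx":0,"ry":0.004,"rz":0,"gripper":1},
  {"dx":-1.4,"dy":2,"dz":61,"rx":0,"ry":0.004,"rz":0,"gripper":1},
  {"dx":-1.4,"dy":2,"dz":61,"rx":0,"ry":0.004,"rz":0,"gripper":1},
])

```text
t: 6.97
eef_pos: [0.5625, 0.2439, 0.1728]
ee_rot: [-3.14, -0.003, 0.086]
force: [0.3, -0.7, -1.3]
width: 0.0258
gripper_force: 25.0
```

Run:
```python
from h import *
a=arm.grab_frame("side");b=arm.grab_frame("top")
pickle.dump(dict(side=a,top=b),open("f1.pkl","wb"))
A=cv2.resize(a["frame"][190:300,310:410],(500,550),interpolation=cv2.INTER_CUBIC);B=cv2.resize(b["frame"][186:296,210:270],(300,550),interpolation=cv2.INTER_CUBIC)
cv2.imwrite("pics/c5.png",np.hstack([A,B])[:,:,::-1])
delta(np.array([.5637,.2462,.17]),RD);s=arm.get_state();print(s["eef_pos"],s["ee_rot"],s["force"],s["moment"])
M=R.from_euler("xyz",s["ee_rot"]).as_matrix()
for L in(.06,.095,.115):print(L,proj(a,s["eef_pos"]+M[:,2]*L))
print("ring",proj(a,RING))
```

```text
d mm [ 1.5 -2.2  2.9] rot [-0.002  -0.0033 -0.0004] t 7.07
[0.56240779 0.24392316 0.17286592] [-3.13962084 -0.00331512  0.08562598] [-0.34737447 -0.95945356 -0.53520876] [-0.04239299 -0.02593172  0.02984208]
0.06 (np.float64(363.09396546995873), np.float64(227.11941572710828))
0.095 (np.float64(362.084402261584), np.float64(245.21777712138538))
0.115 (np.float64(361.52472379355964), np.float64(255.25108964196212))
ring (np.float64(360.95222096710376), np.float64(276.80151735894003))
```

View pics/c5.png

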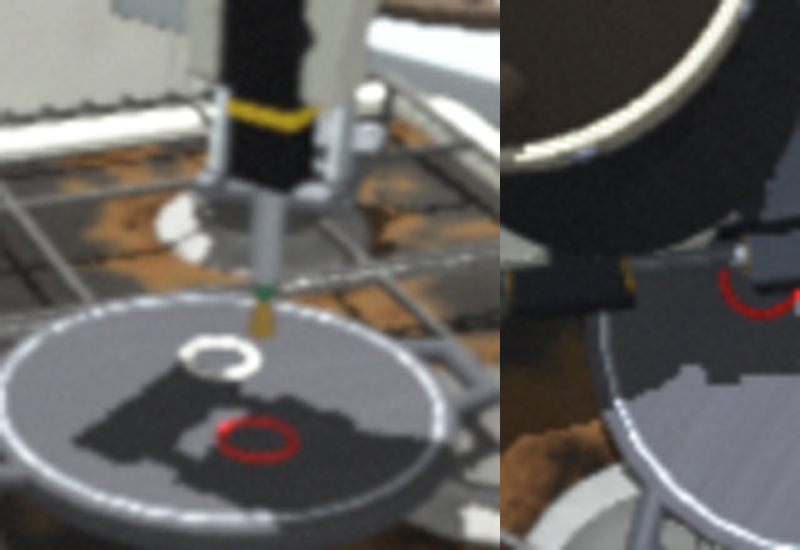

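The side crop shows the upright probe with its foot at crop (262,335), in line with the tool axis. The red ring is at (258,439), directly below. This puts the tip about 117 mm ahead of the TCP. I will go lower and tare the force in the air.

>>> jog_arm([
  {"dx":1.2,"dy":-2,"dz":8,"rx":-0.002,"ry":-0.003,"rz":0,"gripper":1},
  {"dx":1.2,"dy":-2,"dz":16,"rx":-0.002,"ry":-0.003,"rz":0,"gripper":1},
  {"dx":1.2,"dy":-2,"dz":24,"rx":-0.002,"ry":-0.003,"rz":0,"gripper":1},
  {"dx":1.2,"dy":-2,"dz":29,"rx":-0.002,"ry":-0.003,"rz":0,"gripper":1},
  {"dx":1.2,"dy":-2,"dz":31,"rx":-0.002,"ry":-0.003,"rz":0,"gripper":1},
  {"dx":1.2,"dy":-2,"dz":31,"rx":-0.002,"ry":-0.003,"rz":0,"gripper":1},
  {"dx":1.2,"dy":-2,"dz":31,"rx":-0.002,"ry":-0.003,"rz":0,"gripper":1},
  {"dx":1.2,"dy":-2,"dz":31,"rx":-0.002,"ry":-0.003,"rz":0,"gripper":1},
])

```text
t: 7.73
eef_pos: [0.5633, 0.2459, 0.1412]
ee_rot: [3.141, 0.001, 0.086]
force: [0.2, -0.4, -0.6]
width: 0.0259
gripper_force: 25.0
```

```bash
cat >> h.py <<'E'
def avg(n=10):
    F=[];P=[];J=[];E=[]
    for i in range(n):
        s=arm.get_state();F.append(s["force"]);P.append(s["eef_pos"]);J.append(s["joint_efforts"]);E.append(R.from_euler("xyz",s["ee_rot"]).as_matrix()[:,2]);f=arm.grab_frame("side")
    F,P=np.array(F),np.array(P)
    print("F",F.mean(0).round(2),"sd",F.std(0).round(2),"P mm",(P.mean(0)*1e3).round(2),P.std(0).round(5),"z-axis",np.mean(E,0).round(4),"t",round(s["t"],2))
    print("tau",np.mean(J,0).round(3),np.std(J,0).round(3))
    return f
E
python3 - <<'E'
from h import *
avg(12)
delta(np.array([.5637,.2462,.136]),RD)
E
```

```text
F [-0.29 -0.16 -0.92] sd [0.69 0.53 0.47] P mm [563.14 245.88 141.12] [8.0e-05 6.0e-05 1.3e-04] z-axis [-7.e-04 -7.e-04 -1.e+00] t 8.28
tau [  0.    -54.213  25.948   6.196   0.079  -0.   ] [0.002 0.14  0.06  0.012 0.002 0.   ]
d mm [ 0.7 -0.3  4.9] rot [ 0.0009  0.0011 -0.0003] t 8.33
```

>>> jog_arm([
  {"dx":0.5,"dy":-0.3,"dz":2,"rx":0.001,"ry":0.001,"rz":0,"gripper":1},
  {"dx":0.5,"dy":-0.3,"dz":4,"rx":0.001,"ry":0.001,"rz":0,"gripper":1},
  {"dx":0.5,"dy":-0.3,"dz":6,"rx":0.001,"ry":0.001,"rz":0,"gripper":1},
  {"dx":0.5,"dy":-0.3,"dz":8,"rx":0.001,"ry":0.001,"rz":0,"gripper":1},
  {"dx":0.5,"dy":-0.3,"dz":9.5,"rx":0.001,"ry":0.001,"rz":0,"gripper":1},
  {"dx":0.5,"dy":-0.3,"dz":11,"rx":0.001,"ry":0.001,"rz":0,"gripper":1},
  {"dx":0.5,"dy":-0.3,"dz":12,"rx":0.001,"ry":0.001,"rz":0,"gripper":1},
  {"dx":0.5,"dy":-0.3,"dz":12,"rx":0.001,"ry":0.001,"rz":0,"gripper":1},
])

```text
t: 9.0
eef_pos: [0.5634, 0.2461, 0.1287]
ee_rot: [3.141, 0.0, 0.086]
force: [-0.8, -0.6, -0.5]
width: 0.0259
gripper_force: 25.0
```

Run:
```python
from h import *
a=avg(12)
cv2.imwrite("pics/c6.png",cv2.resize(a["frame"][215:295,315:405],(800,711),interpolation=cv2.INTER_CUBIC)[:600,:,::-1])
```

```text
F [-0.47 -0.49  0.06] sd [0.44 0.33 0.44] P mm [563.49 246.11 128.93] [3.e-05 2.e-05 9.e-05] z-axis [-1.e-04  1.e-04 -1.e+00] t 9.55
tau [  0.072 -54.21   25.507   6.006   0.365  -0.   ] [0.039 0.069 0.046 0.016 0.013 0.   ]
```

View pics/c6.png

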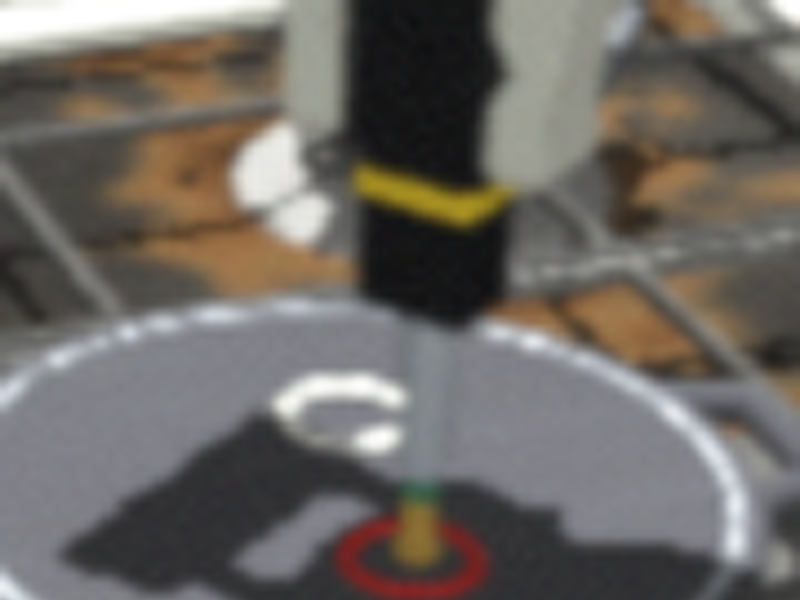

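The foot is at crop (417,562), well inside the red ring centred at (413,558), and the probe is upright. The net push is about 1 N, so the tip has just started to move in.

>>> jog_arm([
  {"dx":0,"dy":0,"dz":0.5,"rx":0,"ry":0,"rz":0,"gripper":1},
  {"dx":0,"dy":0,"dz":1,"rx":0,"ry":0,"rz":0,"gripper":1},
  {"dx":0,"dy":0,"dz":1.5,"rx":0,"ry":0,"rz":0,"gripper":1},
  {"dx":0,"dy":0,"dz":2,"rx":0,"ry":0,"rz":0,"gripper":1},
  {"dx":0,"dy":0,"dz":2.5,"rx":0,"ry":0,"rz":0,"gripper":1},
  {"dx":0,"dy":0,"dz":3,"rx":0,"ry":0,"rz":0,"gripper":1},
  {"dx":0,"dy":0,"dz":3,"rx":0,"ry":0,"rz":0,"gripper":1},
  {"dx":0,"dy":0,"dz":3,"rx":0,"ry":0,"rz":0,"gripper":1},
])

```text
t: 10.27
eef_pos: [0.5635, 0.2462, 0.1259]
ee_rot: [-3.141, 0.0, 0.086]
force: [-0.4, -0.8, 0.6]
width: 0.0259
gripper_force: 25.0
```

Run:
```python
from h import *
a=avg(20)
```

```text
F [-0.17 -0.39  0.83] sd [0.39 0.51 0.5 ] P mm [563.53 246.16 125.91] [2.e-05 1.e-05 2.e-05] z-axis [-0.e+00  1.e-04 -1.e+00] t 11.22
tau [  0.147 -53.902  24.942   5.759   0.239  -0.   ] [0.007 0.012 0.061 0.023 0.041 0.   ]
```

>>> jog_arm([
  {"dx":0,"dy":0,"dz":0.5,"rx":0,"ry":0,"rz":0,"gripper":1},
  {"dx":0,"dy":0,"dz":1,"rx":0,"ry":0,"rz":0,"gripper":1},
  {"dx":0,"dy":0,"dz":1.5,"rx":0,"ry":0,"rz":0,"gripper":1},
  {"dx":0,"dy":0,"dz":2,"rx":0,"ry":0,"rz":0,"gripper":1},
  {"dx":0,"dy":0,"dz":2.5,"rx":0,"ry":0,"rz":0,"gripper":1},
  {"dx":0,"dy":0,"dz":2.5,"rx":0,"ry":0,"rz":0,"gripper":1},
  {"dx":0,"dy":0,"dz":2.5,"rx":0,"ry":0,"rz":0,"gripper":1},
  {"dx":0,"dy":0,"dz":2.5,"rx":0,"ry":0,"rz":0,"gripper":1},
])

```text
t: 11.93
eef_pos: [0.5635, 0.2461, 0.1234]
ee_rot: [-3.142, 0.0, 0.086]
force: [-0.6, -1.0, 1.1]
width: 0.0255
gripper_force: 25.0
```

Run:
```python
from h import *
a=avg(30)
b=arm.grab_frame("side")
cv2.imwrite("pics/c7.png",cv2.resize(b["frame"][130:300,220:460],(800,567),interpolation=cv2.INTER_CUBIC)[:,:,::-1])
```

```text
F [ 0.16 -0.19  1.46] sd [0.63 0.45 0.61] P mm [563.51 246.15 123.4 ] [1.e-05 2.e-05 2.e-05] z-axis [-1.e-04  1.e-04 -1.e+00] t 13.38
tau [  0.125 -53.59   24.395   5.586   0.1    -0.   ] [0.007 0.014 0.066 0.017 0.04  0.   ]
```

View pics/c7.png

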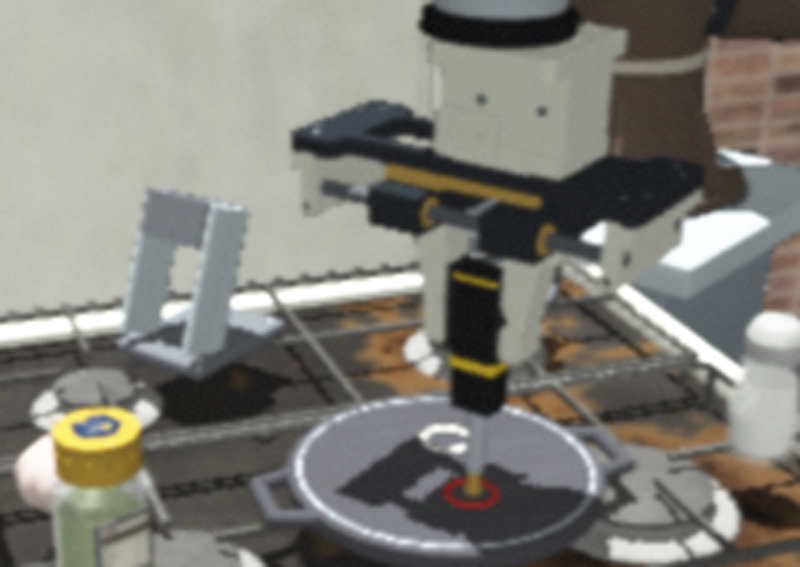

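The net push is 2.38 N, which is half stroke. The foot is in the red ring at crop (472,491), the probe is upright, and the salt, spice and garlic are undisturbed.

```bash
python3 -c "
from station import arm
print(arm.job_done())"
```

```text
the job is handed in; nothing more can be done
None
```

The job is handed in: the arm holds the probe upright in the red ring with about 2.4 N of push, so the tip is about halfway in, and the salt, spice and garlic were not touched.

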